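# Ready the tungsten grinder and its electrode tubes

## Task

Get the bench ready for regrinding blunt tungstens: press fully shut the flip caps on the slim electrode tubes that were left open, so that no grit gets in, flick the cap of the wide stub tube right open so that it stays standing back, and swing the grinder's guide arm to 30 degrees on its scale. Only when all of that is done, start the grinder: press its flat start button fully down and let go, without pressing the mushroom stop button. Leave the slim tube that is already shut as it is, and do not shift the other things on the bench.

Things in the scene. Friction and masses are not known exactly. Their poses are not given: they have to be found in the camera images.
- rack: Fixed aluminium rack, 84 x 300 x 112 mm high, origin under its centre. Along its y stand 4 white plastic tubes in any order, 74 mm apart, held firmly in grommets, each with a flip cap on a rear hinge, thumb tab in front: three slim ones (32 mm across, clean electrodes) and one wide one (46 mm across, 15 mm lower, blunt stubs).
- cap_a (a joint): Slim tube a (open at the start). Cap angle, rad: 0 shut (its disc flat on the mouth), 1.57 upright, 2.1 stop, leaning back over the rear. Stiff moulded hinge: the cap stays at whatever angle it is left, does not snap or fall, and takes about 1 to 1.5 N at its tab to move either way.
- cap_a_hinge (a point): Slim tube a: mid-point of its cap's hinge axis, at the rear of its mouth, fixed. z up, y along the hinge axis, -x across the mouth to the front (roughly to the robot). Tube axis 20 mm to -x; mouth 1 mm below, 171 mm above the bench. Shut cap: 36 mm disc, its top 8 mm above this point, with a thumb tab at its front whose tip is 56 mm to -x.
- cap_b (a joint): Slim tube b (open at the start). Cap angle, rad: 0 shut (its disc flat on the mouth), 1.57 upright, 2.1 stop, leaning back over the rear. Stiff moulded hinge: the cap stays at whatever angle it is left, does not snap or fall, and takes about 1 to 1.5 N at its tab to move either way.
- cap_b_hinge (a point): Slim tube b: mid-point of its cap's hinge axis, at the rear of its mouth, fixed. z up, y along the hinge axis, -x across the mouth to the front (roughly to the robot). Tube axis 20 mm to -x; mouth 1 mm below, 171 mm above the bench. Shut cap: 36 mm disc, its top 8 mm above this point, with a thumb tab at its front whose tip is 56 mm to -x.
- cap_c (a joint): Slim tube c (in the remaining place of the rack; shut, to stay shut). Cap angle, rad: 0 shut (its disc flat on the mouth), 1.57 upright, 2.1 stop, leaning back over the rear. Stiff moulded hinge: the cap stays at whatever angle it is left, does not snap or fall, and takes about 1 to 1.5 N at its tab to move either way.
- cap_stub (a joint): The wide tube of blunt stubs (shut at the start). Cap angle, rad: 0 shut (its disc flat on the mouth), 1.57 upright, 2.1 stop, leaning back over the rear. Stiff moulded hinge: the cap stays at whatever angle it is left, does not snap or fall, and takes about 1 to 1.5 N at its tab to move either way.
- cap_stub_hinge (a point): Wide stub tube: mid-point of its cap's hinge axis, at the rear of its mouth, fixed. z up, y along the hinge axis, -x across the mouth to the front (roughly to the robot). Tube axis 27 mm to -x; mouth 1 mm below, 156 mm above the bench. Shut cap: 50 mm disc, its top 8 mm above this point, with a thumb tab at its front whose tip is 70 mm to -x.
- cap_stub_tab (a point): Centre of the wide tube's thumb tab, which sticks out 18 mm from the cap's front edge: 16 mm wide along the hinge, 6 mm thick, free underneath; 61 mm from the hinge axis and, when shut, 3 mm above it. Moves with the cap: -x along the tab outwards, z out of the cap's top. The slim tubes' tabs are the same, centre 47 mm from their hinge.
- grinder: Fixed tungsten grinder, grey base 210 x 330 mm (x, y), origin under its middle. Motor along y (120 mm high, wheel guard 127), wheel's face to +y; before it a 52 mm high square table with black ticks every 10 degrees about the guide arm's pivot (long: 0, 30, 60, 90). Switch box in front (-x) of the motor, 62 mm high. x points away from the robot at yaw 0.
- guide (a joint): Angle of the grinder's guide arm, a steel arm swinging level on the table about an upright pivot, rad: 0 = along the wheel's face, pointing to the grinder's -x; grows as it swings towards the grinder's +y; 1.57 = square to the face (stop). 30 degrees = 0.524. Friction holds it where it is left (about 1.5 N at the knob).
- guide_knob (a point): Top centre of the upright round black knob on the guide arm: 18 mm across, 38 mm tall, 80 mm from the pivot, its top 102 mm above the bench; moves with the arm.
- guide_pivot (a point): Pivot of the guide arm at the top of the grinder's table, 52 mm above the bench; fixed, axes as the grinder's.
- start (a joint): Start button, the flat-topped one (24 mm across) on top of the switch box: travel in m, 0 = up, 0.005 = fully down (5 N), springs back.
- start_top (a point): Centre of the start button's top, about 83 mm above the bench; pressed straight down.
- stop (a joint): Stop button, mushroom-headed (38 mm across), 52 mm from the start button towards the grinder's -y, its domed top about 93 mm above the bench, 10 mm above the start button's: travel in m, 0 = up, 0.005 = down (5 N). Leave alone.
- brush: Bystander, loose: flat brush with wooden handle, 200 mm, lying; origin under its middle.
- chuck: Bystander, loose: standing brass electrode chuck, 22 mm across, 76 mm tall; origin under its middle.
- tip_tin: Bystander, loose: open steel tin, 68 mm across, 32 mm tall; origin under its middle.
- spray_can: Bystander, loose: grey spray can, 64 mm across, 185 mm tall; origin under its middle.
- letter_strip: Bystander, loose: aluminium strip ring, 190 mm across, 55 mm tall; origin under its middle.
- pipe_offcut: Bystander, loose: steel pipe standing on end, 90 mm across, 170 mm tall; origin under its middle.
- wrench: Bystander, loose: wrench, 180 mm, lying; origin under its middle.
- tape_roll: Bystander, loose: roll of tape lying flat, 100 mm across, 25 mm tall; origin under its middle.

How it is judged:
By the outcome, as a careful person would: the job done as asked, in the order asked, and still so for the second after the job is handed in, with the robot touching nothing.
It also fails if it takes over 72 s, if anything falls off the work surface, if the arm or the gripper's body presses on something with over 40 N, if the wrist force passes 120 N, or if a joint passes its speed limit or range.

## Robot

A 7-joint arm with a two-finger parallel gripper is mounted at the origin on the work surface. World frame = base frame: x ahead of the robot, y to its left, z up, the work surface at z = 0. Lengths are in m, angles in rad, forces in N, time in s.
With the tool pointing down it reaches from about 0.425 to 0.925 m from the base axis. Payload 6.8 kg.
Tool frame: the origin (TCP) lies midway between the tips of the shut fingers; the grasp point (between the pads) lies 19 mm behind it (bot.pinch_z is the distance from the TCP to the grasp point, in m); z points along the fingers, y is the line along which they close (so a half turn about z gives the same grasp; the last joint's range is limited). The gripper opens to 85 mm and grips with 20 to 120 N. Pads are 22 mm wide; open, the fingers measure 114 mm over their backs; the gripper's body (76 mm by 85 mm) begins 54 mm behind the grasp point. The pads swing forward as they close: fully open they stand 13 mm farther back than shut.
Start: joints at [-1.412, 0.477, 0.022, 1.555, -0.011, 1.109, -0.083], TCP at [0.178, 0.651, 0.231] pointing down, gripper open.
Joint ranges: [-2.96, 2.96], [-0.34, 2.1], [-1.41, 1.46], [0.24, 2.44], [-1.37, 4.51], [0.17, 1.92], [-2.96, 2.96]. Speed limits (rad/s): [2.39, 2.39, 3.14, 3.14, 3.14, 3.14, 3.14].

## Interface

Orientations are given as a unit quaternion [w, x, y, z].
In Python, from station import bot, imaging gives the robot as it stands. The module is installed in compiled form; this text tells all that it offers.
- The arm moves only by the tool carry_out, never from a script. Its argument "targets" is a list of rows, each a list of 5 numbers: the shift along the tool's x, y, z in cm, then the turn about the tool's z in degrees, then the opening, from -1 (shut) to 1 (fully open). In form: [[x, y, z, yaw, gripper], ...]. A call has 1 to 12 rows; each row shifts and turns the commanded pose from where the row before left it, along the tool's axes as they then stand; what a row does not reach is not made up. A row lasts 1/10 s, in which the tool goes at most 50 mm and 8.59 degrees, less where a joint would pass 70% of its speed; a pose out of reach is approached as far as the arm can. A call is refused whole if a number of a shift passes 5 or a number of a turn 8.59, either way. A call with a gripper value outside its range is refused whole. The fingers move at their own pace and stop on an object; "force" is the grip in N (left out, the last holds). Time passes only in rows, so rows that do not move let the fingers close. It gives the time, the measured TCP pose, the force, the opening and the grip force at its end, in the units of the state.
- bot.get_obs(): the state, without advancing time (a new reading comes with each control period).
- imaging.read_camera(name): name is "scene" or "top" or "wrist"; returns the picture (400x640x3 uint8, red, green, blue); there is no depth.
- imaging.calibration(name): a dict with "fx", "fy", "cx", "cy" (pixels), "extrinsics" (4x4, takes a point from world to camera coordinates). Camera axes: x right, y up, looking along -z (the intrinsics and any distortion apply to the point x, -y, -z); pixel columns grow to the right and rows downward; lengths in m; the calibration is good to about 2 mm. The wrist camera is an equidistant fisheye: a pixel r from the principal point sees the ray r / f radians off the axis. A picture is of the moment at which its call begins: read the wrist's pose just before it. calibration takes no time and is no camera call; for the wrist camera it gives the pose at the moment of the call.
- bot.hand_in(): hands the job in; it is judged then, once.
The state is a dict: "t": time; "q": joint angles; "joint_vel": joint speeds; "joint_torque": joint torques, N m; "eef_pos": TCP position; "tool_rot": TCP orientation; "contact_force": force on the tool from outside, world axes, zero at the start; "torque": the same for the moment, N m; "gripper_width": opening from 0.0 (shut) to 1.0 (fully open); "grasp_force": force on a finger pad.
Only numpy, scipy, OpenCV 4.12 (cv2) and the standard library are available. Lean on these libraries where they do the work, as an engineer would, in place of code of your own. Each camera call takes 0.05 s, during which the arm holds its last target. There are 200 camera calls.

## Working session

There is one attempt and no reset: what is moved stays moved. The work goes in short steps, Python scripts to look and compute and a tool call to move; the robot and the scene stay as the last step left them, time stands still between calls to the robot, and variables do not carry over. Pictures are saved under pics/ and viewed, at most 10 in all, crops included, and the job is handed in when it is done.

Besides the shell and the picture viewer there is one more tool, called after "Emit:" as a command line: name --pt "numbers of a row" for each row, then --argument value for the rest. carry_out: Moves the arm, as the interface text tells. Its arguments: {"type":"object","properties":{"targets":{"type":"array"},"force":{"type":"number"}},"required":["targets"]}

```bash
mkdir -p pics
cat > h.py <<'E'
import numpy as np, cv2
from station import bot, imaging
def shot(n,f):
    im=imaging.read_camera(n); cv2.imwrite('pics/'+f,im[:,:,::-1]); return im
def ray(n,u,v,c=None):
    c=c or imaging.calibration(n); E=np.array(c['extrinsics'])
    d=np.array([(u-c['cx'])/c['fx'],-(v-c['cy'])/c['fy'],-1.])
    if n=='wrist':
        a=np.array([(u-c['cx'])/c['fx'],(v-c['cy'])/c['fy']]); r=np.linalg.norm(a)+1e-9
        d=np.array([a[0]/r*np.sin(r),-a[1]/r*np.sin(r),-np.cos(r)])
    R=E[:3,:3]; return -R.T@E[:3,3], R.T@d/np.linalg.norm(d)
def onz(n,u,v,z):
    o,d=ray(n,u,v); return o+d*(z-o[2])/d[2]
def proj(n,p):
    c=imaging.calibration(n); E=np.array(c['extrinsics']); q=E[:3,:3]@np.array(p)+E[:3,3]
    return np.array([c['cx']+c['fx']*q[0]/-q[2], c['cy']+c['fy']*-q[1]/-q[2]])
def tri(a,b):
    (o,d),(p,e)=a,b; s=np.linalg.lstsq(np.c_[d,-e],p-o,rcond=None)[0]
    x,y=o+s[0]*d,p+s[1]*e; return (x+y)/2,np.linalg.norm(x-y)
E
python3 - <<'E'
from h import *
for n in('scene','top'):
    shot(n,n+'0.png'); c=imaging.calibration(n); print(n,{k:v for k,v in c.items() if k!='extrinsics'}); print(np.round(np.array(c['extrinsics']),3), ray(n,320,200))
print(bot.get_obs())
E
```

```text
scene {'fx': 437.98711880610637, 'fy': 437.98711880610637, 'cx': 326.63296330214587, 'cy': 207.80192477529977}
[[-0.837  0.548 -0.016  0.461]
 [-0.42  -0.621  0.662  0.15 ]
 [ 0.352  0.56   0.75  -1.982]
 [ 0.     0.     0.     1.   ]] (array([1.14675706, 0.95116205, 1.39428759]), array([-0.34696435, -0.57939353, -0.73750856]))
top {'fx': 377.5076245664614, 'fy': 377.5076245664614, 'cx': 315.1211502739354, 'cy': 198.711210121574}
[[-0.018 -1.     0.004  0.012]
 [ 0.986 -0.017  0.168 -0.571]
 [-0.168  0.007  0.986 -1.233]
 [ 0.     0.     0.     1.   ]] (array([0.35531214, 0.01116669, 1.31176037]), array([ 0.16461509, -0.02015744, -0.98615189]))
{'t': 0.1, 'q': array([-1.41208643,  0.47771035,  0.02233011,  1.55636317, -0.01151738,
        1.10929336, -0.0831012 ]), 'joint_vel': array([-6.20557183e-04,  2.47163570e-05,  9.81407340e-04, -2.46669850e-03,
        9.33973713e-04, -5.60994140e-04,  5.65210122e-05]), 'joint_torque': array([ 4.01421436e-03, -5.97758174e+01,  1.61350630e+00, -2.81955510e+01,
        1.28796342e-02,  4.92248786e-03,  1.80500956e-05]), 'eef_pos': array([0.17782406, 0.65059669, 0.23042297]), 'tool_rot': array([-6.05791309e-05,  1.32998603e-01,  9.91115883e-01, -8.21056736e-04]), 'contact_force': array([ 0.36429805, -0.14967826, -0.40138783]), 'torque': array([0.04249953, 0.01673632, 0.02205358]), 'grasp_force': 0.0, 'gripper_width': 0.9987824036172216}
```

View pics/top0.png

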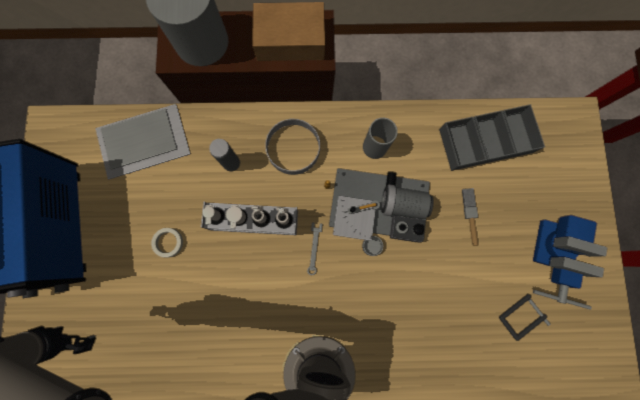

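View pics/scene0.png

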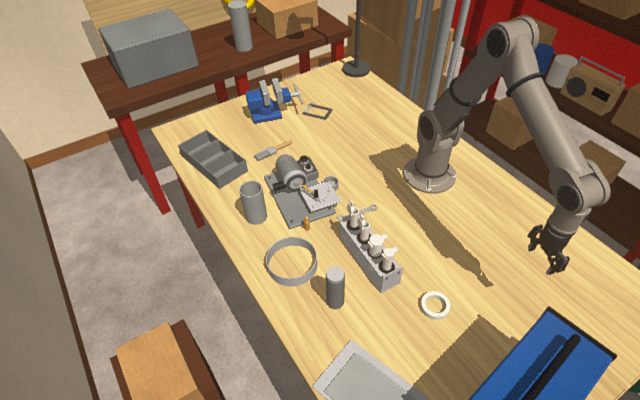

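The top view shows the rack at about (250,218) with four tubes at u = 212, 236, 260 and 284. The grinder is at about (383,205), its table at (355,215) and the buttons at (402,228) and (419,229). I'll enlarge these areas.

Run:
```python
from h import *
t=cv2.imread('pics/top0.png'); s=cv2.imread('pics/scene0.png')
R=lambda i,k:cv2.resize(i,None,fx=k,fy=k,interpolation=cv2.INTER_CUBIC)
a=R(t[190:245,195:305],7)[:, :770]; b=R(s[195:295,330:410],5)
cv2.imwrite('pics/c1.png',np.vstack([R(t[190:245,195:305],5),R(t[165:250,320:440],5)[:, :550]])[:600] if 0 else R(t[160:250,195:305],7)[:600])
g=R(t[165:250,320:440],5)  # 600x425
b=R(s[195:295,330:410],4) 
g2=R(s[150:230,260:345],4)
r=R(t[195:245,195:305],5) #550x250
cv=np.zeros((600,800,3),np.uint8)
cv[:250,:550]=r; cv[250:600,:480]=R(t[165:252,320:440],4)[:350,:480] if 0 else np.pad(R(t[165:252,320:440],4),((0,2),(0,0),(0,0)))
cv[250:570,480:800]=b[:320,:320]
cv2.imwrite('pics/c1.png',cv)
cv2.imwrite('pics/c2.png',np.hstack([R(s[195:295,330:410],5)[:500,:400],R(s[150:230,260:340],5)[:400].repeat(1,0) if 0 else np.pad(R(s[150:230,260:340],5),((0,100),(0,0),(0,0)))]))
```

```text
(no output)
```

View pics/c1.png

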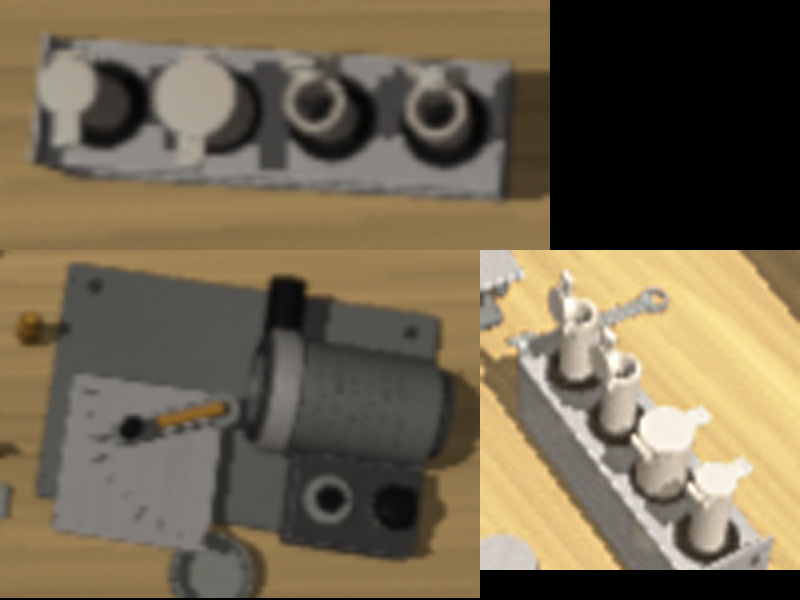

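View pics/c2.png

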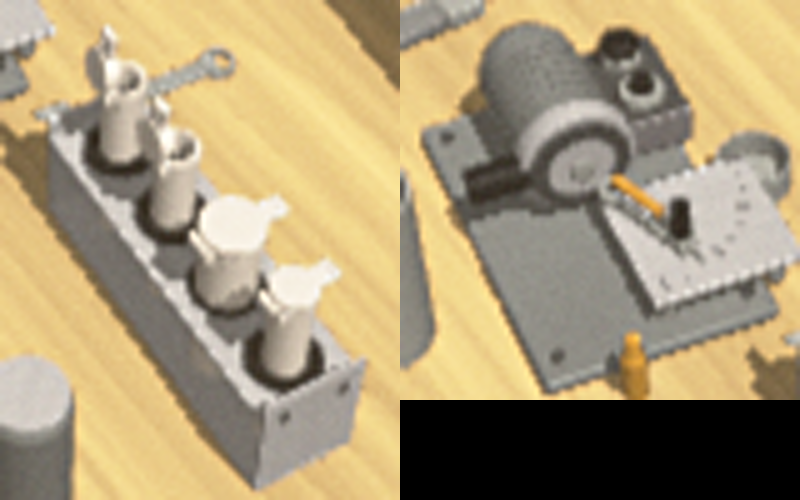

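The crops show, from left (+y) to right, that slot 1 is a slim tube (c) and shut, slot 2 is the wide stub tube and shut, and slots 3 and 4 are slim and open with their caps up. The knob is at top pixel (352.5,209.5). The start button, with its pale ring, is at (402,228) and the stop button at (419,230). I'll cast rays to get rough positions.

Run:
```python
from h import *
P={'s1disc':(68,85,.179),'s2disc':(195,90,.164),'s3mouth':(315,102,.171),'s4mouth':(437,105,.171),'s1tab':(65,138,.176),'s2tab':(190,155,.159)}
for k,(a,b,z) in P.items(): print(k,np.round(onz('top',195+(a+.5)/5-.5,195+(b+.5)/5-.5,z),4))
Q={'knob':(130,426,.102),'pivot?':(232,408,.055),'start':(327,498,.083),'stop':(396,507,.09),'tabTL':(75,375,.052),'tabTR':(222,392,.052),'tabBL':(55,530,.052),'tabBR':(210,548,.052),'boxBL':(280,540,.062),'boxBR':(412,558,.062),'baseTL':(70,265,.01),'baseTR':(440,318,.01),'chuck':(30,325,.076)}
for k,(a,b,z) in Q.items(): print(k,np.round(onz('top',320+(a+.5)/4-.5,165+(b-250+.5)/4-.5,z),4))
S={'s1disc':(288,283,.179),'s2disc':(235,225,.164),'s3mouth':(180,143,.171),'s4mouth':(126,77,.171)}
for k,(a,b,z) in S.items(): print('scene',k,np.round(onz('scene',330+a/5-.4,195+b/5-.4,z),4))
S={'knob':(680,205,.102),'start':(640,80,.083)}
for k,(a,b,z) in S.items(): print('scene',k,np.round(onz('scene',260+(a-400)/5-.4,150+b/5-.4,z),4))
```

```text
s1disc [0.5146 0.3266 0.179 ]
s2disc [0.5123 0.253  0.164 ]
s3mouth [0.5027 0.1785 0.171 ]
s4mouth [0.4996 0.1044 0.171 ]
s1tab [0.4828 0.3283 0.176 ]
s2tab [0.4729 0.2564 0.159 ]
knob [ 0.5272 -0.117   0.102 ]
pivot? [ 0.5477 -0.2085  0.055 ]
start [ 0.4678 -0.2778  0.083 ]
stop [ 0.4589 -0.3317  0.09  ]
tabTL [ 0.5787 -0.0772  0.052 ]
tabTR [ 0.562  -0.2012  0.052 ]
tabBL [ 0.4479 -0.0568  0.052 ]
tabBR [ 0.4307 -0.1854  0.052 ]
boxBL [ 0.4357 -0.2419  0.062 ]
boxBR [ 0.419  -0.3501  0.062 ]
baseTL [ 0.6853 -0.0785  0.01  ]
baseTR [ 0.6318 -0.4037  0.01  ]
chuck [ 0.6176 -0.039   0.076 ]
scene s1disc [0.513  0.3225 0.179 ]
scene s2disc [0.5048 0.2548 0.164 ]
scene s3mouth [0.4961 0.1778 0.171 ]
scene s4mouth [0.4915 0.1046 0.171 ]
scene knob [ 0.5256 -0.1179  0.102 ]
scene start [ 0.4649 -0.2809  0.083 ]
```

Emit:
carry_out --pt "0 0 -5 -5.9 -1" --pt "0 0 -4 -5.9 -1" --pt "-2.45 -3.5 0 0 -1" --pt "-2.45 -3.5 0 0 -1" --pt "-2.45 -3.5 0 0 -1" --pt "-2.45 -3.5 0 0 -1" --pt "-2.45 -3.5 0 0 -1" --pt "-2.45 -3.5 0 0 -1" --pt "-2.45 -3.5 0 0 -1" --pt "-2.45 -3.5 0 0 -1" --pt "-2.45 -3.5 0 0 -1" --pt "-2.45 -3.5 0 0 -1"

```text
t: 1.3
eef_pos: [0.4017, 0.285, 0.3211]
tool_rot: [-0.0, 0.03, 1.0, -0.0]
contact_force: [0.9, -0.5, 0.1]
gripper_width: 0.005
grasp_force: 0.0
```

Emit:
carry_out --pt "-2.45 -3.5 0 0 -1" --pt "-2.45 -3.5 0 0 -1" --pt "-2.45 -3.5 0 0 -1" --pt "-2.45 -3.5 0 0 -1" --pt "0 0 0 0 -1"

```text
t: 1.8
eef_pos: [0.4928, 0.1347, 0.3213]
tool_rot: [0.001, 0.035, 0.999, -0.001]
contact_force: [-0.6, -0.1, -0.4]
gripper_width: 0.0
grasp_force: 0.0
```

Run:
```python
from h import *
c=imaging.calibration('wrist'); np.save('w1.npy',c,allow_pickle=True)
im=shot('wrist','w1.png'); o=bot.get_obs(); print(o['eef_pos'],o['tool_rot'],o['t'],c['fx'],c['cx'],c['cy']); print(ray('wrist',320,200,c))
```

```text
[0.49144969 0.13797546 0.32109595] [-5.25031428e-05  3.36057969e-02  9.99435066e-01 -4.42776897e-04] 1.85 309.70691628693146 314.92655138305867 202.44076571500895
(array([0.41555896, 0.14015308, 0.46462492]), array([ 0.29669781, -0.00639698, -0.95494999]))
```

View pics/w1.png

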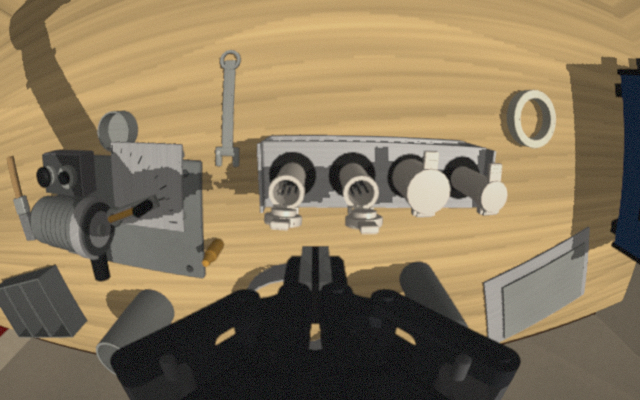

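The wrist view shows the open mouths at (287,190) and (359,188), with their caps upright behind at (285,217) and (364,220). The wide disc is at (428,190) with its tab at (432,158), and the shut slim disc is at (494,196).

Run:
```python
from h import *
c=np.load('w1.npy',allow_pickle=True).item()
W=lambda u,v:ray('wrist',u,v,c)
T=lambda a,b:ray('top',195+(a+.5)/5-.5,195+(b+.5)/5-.5)
def z(r,h): return np.round(r[0]+r[1]*(h-r[0][2])/r[1][2],4)
for k,w,t,h in [('s4',(287,190),(437,105),.171),('s3',(359,188),(315,102),.171),('s2',(428,190),(195,90),.164),('s1',(494,196),(68,85),.179),('s2tab',(432,159),(190,155),.162),('s1tab',(488,170),(65,138),.179)]:
    print(k,z(W(*w),h),*tri(W(*w),T(*t)))
# cap tab tips, open: wrist and top
for n,w,t in [('cap4',(285,227),(432,72)),('cap3',(366,230),(295,70))]: print(n,tri(W(*w),T(*t)),z(W(*w),.22))
im=cv2.imread('pics/w1.png')[150:245,250:390]; cv2.imwrite('pics/w1c.png',cv2.resize(im,None,fx=5,fy=5,interpolation=cv2.INTER_CUBIC))
```

```text
s4 [0.4942 0.1064 0.171 ] [0.50080426 0.10504319 0.15129396] 0.003144961436463195
s3 [0.4971 0.1775 0.171 ] [0.5072285  0.18291217 0.13502316] 0.0017667653388576733
s2 [0.5058 0.2525 0.164 ] [0.51381481 0.25913942 0.14214867] 0.004163325935693576
s1 [0.5127 0.3272 0.179 ] [0.5138578  0.32733086 0.17810889] 0.001939347575533514
s2tab [0.4732 0.257  0.162 ] [0.47188478 0.25425666 0.1690986 ] 1.7477918864074545e-05
s1tab [0.4835 0.3165 0.179 ] [0.48779831 0.33429569 0.15153032] 0.004860277840637977
cap4 (array([0.51486446, 0.10502479, 0.21384328]), np.float64(0.0033727772535341264)) [0.5136 0.1071 0.22  ]
cap3 (array([0.51188873, 0.17630258, 0.24270872]), np.float64(0.006456026449926903)) [0.5214 0.1764 0.22  ]
```

View pics/w1c.png

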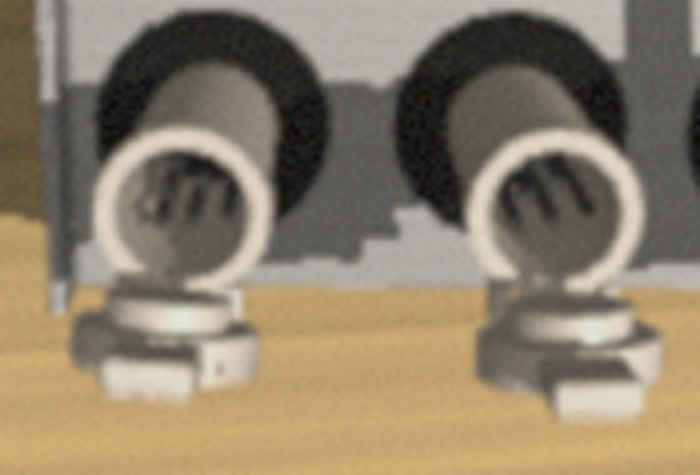

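Emit:
carry_out --pt "-3.2 -1.6 0 0 -1" --pt "-3.1 -1.6 0 0 -1" --pt "0 0 4 0 -1" --pt "0 0 4 0 -1" --pt "0 0 3.5 0 -1" --pt "0 0 0 0 -1"

```text
t: 2.45
eef_pos: [0.5475, 0.1061, 0.2016]
tool_rot: [-0.005, 0.029, 1.0, -0.002]
contact_force: [-0.2, 0.1, 1.0]
gripper_width: 0.001
grasp_force: 0.0
```

Emit:
carry_out --pt "1 0 0 0 -1" --pt "1 0 0 0 -1" --pt "1 0 0 0 -1" --pt "1 0 0 0 -1" --pt "1 0 0 0 -1" --pt "0.8 0 0.4 0 -1" --pt "0.7 0 0.6 0 -1" --pt "0.3 0 0.6 0 -1" --pt "0.1 0 0.5 0 -1" --pt "0 0 0.4 0 -1" --pt "0 0 0 0 -1"

```text
t: 3.55
eef_pos: [0.4822, 0.1094, 0.1805]
tool_rot: [-0.001, 0.03, 1.0, -0.0]
contact_force: [0.6, -0.0, -0.8]
gripper_width: -0.004
grasp_force: 0.0
```

Emit:
carry_out --pt "0 0 0.2 0 -1" --pt "0 0 0.2 0 -1" --pt "0 0 0 0 -1" --pt "0 0 0 0 -1"

```text
t: 3.95
eef_pos: [0.4829, 0.1095, 0.1796]
tool_rot: [-0.0, 0.031, 1.0, 0.001]
contact_force: [-11.5, -1.9, 27.3]
gripper_width: 0.002
grasp_force: 13.6
```

Emit:
carry_out --pt "0 0 -4 0 -1" --pt "0 0 -4 0 -1" --pt "-3.5 0 0 0 -1" --pt "-3.4 3.5 0 0 -1" --pt "0 3.6 0 0 -1" --pt "0 0 2.5 0 -1" --pt "0 0 2.5 0 -1" --pt "0 0 0 0 -1"

```text
t: 4.75
eef_pos: [0.5538, 0.1756, 0.2039]
tool_rot: [-0.003, 0.03, 1.0, -0.002]
contact_force: [-0.5, 0.4, -0.2]
gripper_width: -0.002
grasp_force: 0.0
```

Run:
```python
from h import *
shot('wrist','w2.png'); o=bot.get_obs(); print(o['eef_pos'],o['contact_force'],o['t'])
```

```text
[0.55498975 0.17560187 0.20592178] [ 0.61997131 -0.01374899  0.70642212] 4.8
```

View pics/w2.png

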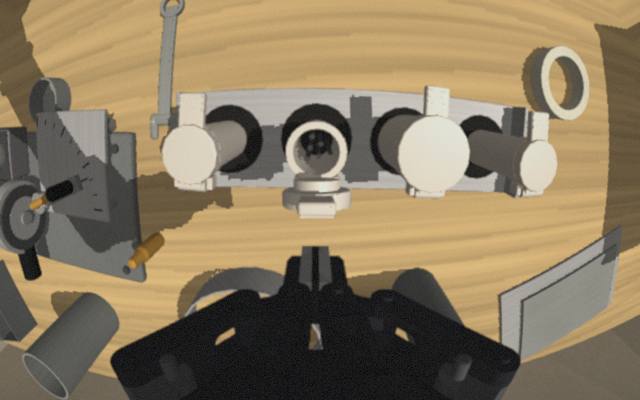

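Cap 4 is now shut at (190,150). Cap 3 stands upright at (317,200), straight ahead of the shut fingers.

Emit:
carry_out --pt "1 0 0 0 -1" --pt "1 0 0 0 -1" --pt "1 0 0 0 -1" --pt "1 0 0 0 -1" --pt "1 0 0 0 -1" --pt "0.8 0 0.5 0 -1" --pt "0.7 0 0.7 0 -1" --pt "0.3 0 0.6 0 -1" --pt "0.1 0 0.5 0 -1" --pt "0 0 0.3 0 -1" --pt "0 0 0.2 0 -1" --pt "0 0 0 0 -1"

```text
t: 6.0
eef_pos: [0.4861, 0.1805, 0.1799]
tool_rot: [-0.001, 0.031, 1.0, -0.0]
contact_force: [-7.3, -0.5, 14.9]
gripper_width: 0.003
grasp_force: 6.9
```

Emit:
carry_out --pt "0 0 0.1 0 -1" --pt "0 0 0 0 -1" --pt "0 0 -3.5 0 -1" --pt "0 0 -3.5 0 -1" --pt "0.9 3.7 0 0 -0.1" --pt "0.9 3.7 0 0 -0.1" --pt "0 0 0 0 -0.1" --pt "0 0 0 0 -0.1"

```text
t: 6.8
eef_pos: [0.4733, 0.2561, 0.2477]
tool_rot: [-0.0, 0.029, 1.0, -0.0]
contact_force: [0.6, -1.3, -0.4]
gripper_width: 0.45
grasp_force: 0.0
```

Run:
```python
from h import *
o=bot.get_obs(); c=imaging.calibration('wrist'); im=shot('wrist','w3.png'); print(o['eef_pos'],o['contact_force'],o['t'],o['gripper_width'])
np.save('w3.npy',c,allow_pickle=True)
cv2.imwrite('pics/w3c.png',cv2.resize(im[20:300,180:500,::-1],None,fx=2,fy=2,interpolation=cv2.INTER_CUBIC))
```

```text
[0.4732887  0.25605982 0.24772319] [ 0.62502607 -1.28361373 -0.44330401] 6.8 0.4500585389618679
```

View pics/w3c.png

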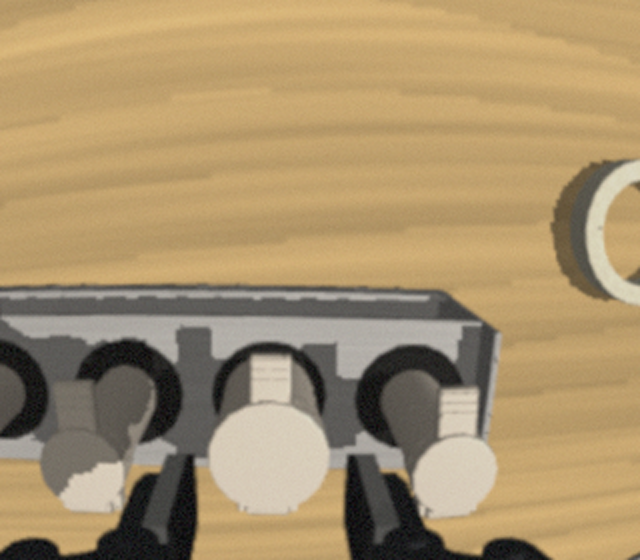

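Cap 3 is now shut. The stub's tab is centred at crop pixel (271,378) between the open fingers, and its disc at (269,458).

Run:
```python
from h import *
c=np.load('w3.npy',allow_pickle=True).item()
for n,u,v,h in [('tabtip',271,353,.163),('tabc',271,378,.163),('tabbase',271,403,.163),('disc',269,458,.165)]:
    o,d=ray('wrist',180+u/2-.25,20+v/2-.25,c); print(n,np.round(o+d*(h-o[2])/d[2],4))
```

```text
tabtip [0.4635 0.2565 0.163 ]
tabc [0.4736 0.2559 0.163 ]
tabbase [0.484  0.2553 0.163 ]
disc [0.5071 0.2532 0.165 ]
```

Emit:
carry_out --pt "0.3 0 3.5 0 -0.1" --pt "0 0 3.5 0 -0.1" --pt "0 0 2.6 0 -0.1" --pt "0 0 0 0 -0.1" --pt "0 0 0 0 -1" --pt "0 0 0 0 -1" --pt "0 0 0 0 -1" --pt "0 0 0 0 -1" --force 30

```text
t: 7.65
eef_pos: [0.4716, 0.2558, 0.1536]
tool_rot: [0.001, 0.031, 1.0, 0.001]
contact_force: [1.0, -0.4, 0.5]
gripper_width: 0.171
grasp_force: 33.1
```

Emit:
carry_out --pt "-0.1 0 -1.1 0 -1" --pt "-0.3 0 -1.1 0 -1" --pt "-0.5 0 -1.0 0 -1" --pt "-0.6 0 -0.9 0 -1" --pt "-0.8 0 -0.8 0 -1" --pt "-0.9 0 -0.6 0 -1" --pt "0 0 0 0 -1"

```text
t: 8.35
eef_pos: [0.5034, 0.2535, 0.2085]
tool_rot: [0.0, 0.031, 1.0, 0.0]
contact_force: [-3.8, -0.9, 5.0]
gripper_width: 0.169
grasp_force: 29.6
```

Run:
```python
from h import *
s=shot('scene','s2.png'); o=bot.get_obs(); print(o['eef_pos'],o['contact_force'],o['t'],o['gripper_width'],o['grasp_force'])
cv2.imwrite('pics/s2c.png',cv2.resize(s[190:310,320:440,::-1],None,fx=5,fy=5,interpolation=cv2.INTER_CUBIC))
```

```text
[0.50275837 0.25359913 0.20804328] [-4.02553537 -0.35186446  3.82986212] 8.4 0.16372261933812443 29.725030660629272
```

View pics/s2c.png

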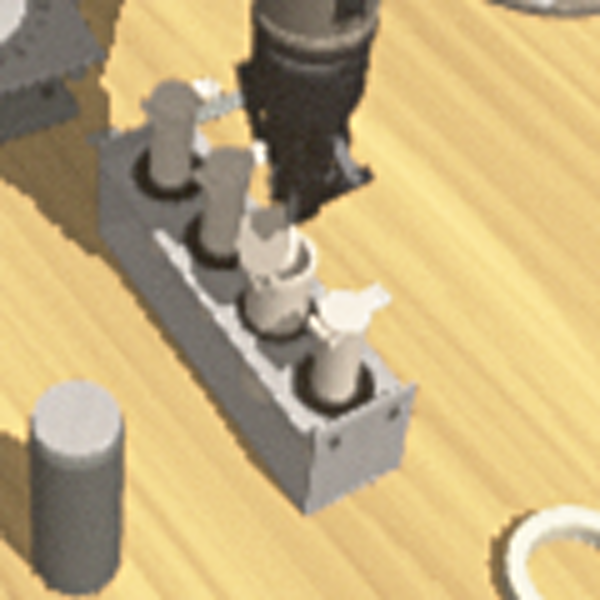

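The scene crop shows the stub cap raised about 60 degrees at crop pixel (270,240), with the slim caps shut. Next I let go, back out and push it back from the front.

Emit:
carry_out --pt "0 0 0 0 0" --pt "0 0 0 0 0" --pt "1.5 0 0 0 0" --pt "3.5 0 0 0 -1" --pt "0 0 1.5 0 -1" --pt "0 0 0 0 -1" --pt "-2 0 0 0 -1" --pt "-2 0 0 0 -1" --pt "-2 0 0 0 -1" --pt "-1.5 0 0 0 -1" --pt "0 0 0 0 -1"

```text
t: 9.5
eef_pos: [0.529, 0.2516, 0.1926]
tool_rot: [0.001, 0.031, 1.0, -0.0]
contact_force: [-1.1, -0.1, -0.0]
gripper_width: -0.005
grasp_force: 0.0
```

Emit:
carry_out --pt "-0.5 0 0 0 -1" --pt "-0.5 0 0 0 -1" --pt "-0.5 0 0 0 -1" --pt "0 0 0 0 -1"

```text
t: 9.9
eef_pos: [0.5427, 0.2513, 0.1924]
tool_rot: [0.0, 0.03, 1.0, 0.0]
contact_force: [-1.9, 0.2, -0.1]
gripper_width: -0.004
grasp_force: 0.2
```

Emit:
carry_out --pt "-0.3 0 0 0 -1" --pt "-0.3 0 0 0 -1" --pt "-0.3 0 0 0 -1" --pt "0 0 0 0 -1"

```text
t: 10.3
eef_pos: [0.5453, 0.2514, 0.1919]
tool_rot: [-0.006, 0.029, 1.0, -0.001]
contact_force: [-20.3, -1.0, 12.9]
gripper_width: 0.0
grasp_force: 12.2
```

Emit:
carry_out --pt "3 0 0 0 -1" --pt "0 0 -5 0 -1" --pt "0 0 -4 0 -1" --pt "0 -4 0 0 -0.1" --pt "0 -4 0 0 -0.1" --pt "0 -4 0 0 -0.1" --pt "0 -4 0 0 -0.1" --pt "0 -4 0 0 -0.1" --pt "0 -4 0 0 -0.1" --pt "0 -4 0 0 -0.1" --pt "0 -4 0 0 -0.1" --pt "0 -3 0 4.8 -0.1"

```text
t: 11.5
eef_pos: [0.4999, -0.1, 0.2829]
tool_rot: [0.001, 0.074, 0.997, -0.0]
contact_force: [0.4, 0.0, -0.1]
gripper_width: 0.452
grasp_force: 0.0
```

Emit:
carry_out --pt "0 0 0 0 -0.1" --pt "0 0 0 0 -0.1"

```text
t: 11.7
eef_pos: [0.5003, -0.0975, 0.2826]
tool_rot: [0.001, 0.073, 0.997, 0.0]
contact_force: [0.0, -0.3, 0.5]
gripper_width: 0.449
grasp_force: 0.0
```

Run:
```python
from h import *
o=bot.get_obs(); c=imaging.calibration('wrist'); im=shot('wrist','w4.png'); t=shot('top','t4.png'); print(o['eef_pos'],o['tool_rot'],o['t'])
np.save('w4.npy',c,allow_pickle=True)
a=cv2.resize(im[60:320,160:460,::-1],None,fx=2,fy=2,interpolation=cv2.INTER_CUBIC)
b=cv2.resize(t[195:240,200:240,::-1],None,fx=5,fy=5,interpolation=cv2.INTER_CUBIC)
cv=np.zeros((520,800,3),np.uint8); cv[:520,:600]=a; cv[:225,600:]=b; cv2.imwrite('pics/w4c.png',cv)
```

```text
[ 0.50031542 -0.09748277  0.28262808] [5.66235944e-04 7.29137723e-02 9.97338084e-01 8.01033262e-05] 11.7
```

View pics/w4c.png

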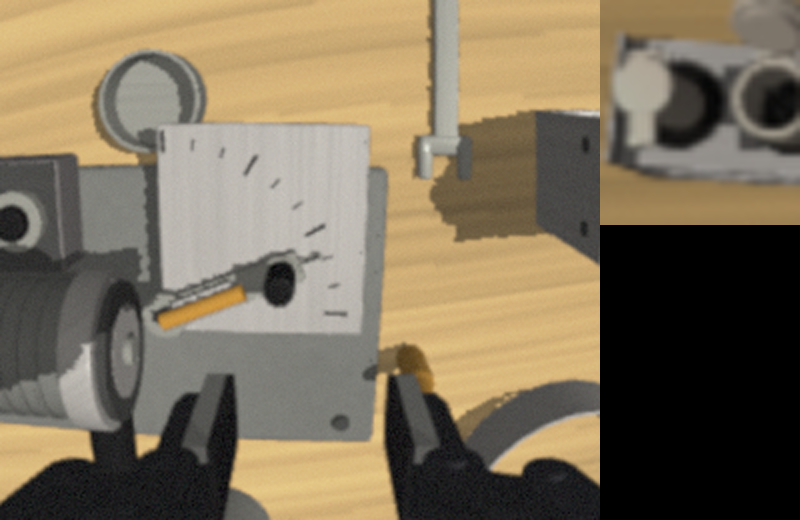

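The ticks read clearly: 0 at (162,140), 30 at (251,165), 60 at (316,229) and 90 at (336,313). The arm stands near 70 degrees with the knob top at (281,283), and the top inset shows the stub cap standing open. I'll fit the scale.

Run:
```python
from h import *
c=np.load('w4.npy',allow_pickle=True).item()
def at(u,v,h):
    o,d=ray('wrist',160+u/2-.25,60+v/2-.25,c); return (o+d*(h-o[2])/d[2])[:2]
pts=[(162,140),(193,144),(222,153),(251,165),(275,183),(297,204),(316,229),(327,256),(334,285),(336,313)]
P=np.array([at(u,v,.052) for u,v in pts]); a=np.radians(np.arange(0,100,10))
# p=C+ p*(-cos,sin)+ q*(sin,cos): rotated+scaled
A=[];b=[]
for (x,y),t in zip(P,a):
    A+=[[1,0,-np.cos(t),-np.sin(t)],[0,1,np.sin(t),-np.cos(t)]]; b+=[x,y]
s,r,_,_=np.linalg.lstsq(np.array(A),np.array(b),rcond=None)
C=s[:2]; R=np.hypot(s[2],s[3]); phi=np.arctan2(s[3],s[2])
print('C',C,'R',R,'yaw',np.degrees(phi), np.round((np.array(A)@s-b)*1e3,1))
d=lambda t:np.array([-np.cos(t)*np.cos(phi)-np.sin(t)*np.sin(phi), np.sin(t)*np.cos(phi)-np.cos(t)*np.sin(phi)])
print('knob',k:=at(281,283,.102), np.linalg.norm(k-C)); v=k-C
f=lambda v:np.degrees(np.arctan2(v@d(np.pi/2),v@d(0))); print('angle',f(v))
for t in (60,50,40,30): print(t,C+.08*d(np.radians(t)))
print('start',at(14,222,.083))
```

```text
C [ 0.54457767 -0.19757173] R 0.1088413110986081 yaw -9.400978441769057 [ 0.9  0.1 -0.2 -0.3 -0.9  0.3 -0.3 -0.3 -0.2  0.6  0.4  0.3  0.2 -0.7
  0.4  0.  -0.2  0.1 -0.2 -0.1]
knob [ 0.52220943 -0.11716937] 0.08345584363513989
angle 65.0522547914219
60 [ 0.51643161 -0.12268649]
50 [ 0.50385553 -0.12871167]
40 [ 0.49251677 -0.13682914]
30 [ 0.48275985 -0.14679224]
start [ 0.46538707 -0.27541761]
```

Emit:
carry_out --pt "0 0 2 8.3 -0.1" --pt "0 0 2 8.3 -0.1" --pt "0 0 2 8.3 -0.1" --pt "0 0 2 8.4 -0.1" --pt "0 0 2 8.4 -0.1" --pt "0 0 2 8.3 -0.1" --pt "-2.9 1.0 0 0 -0.1" --pt "0 0 0 0 -0.1" --pt "0 0 0 0 -0.1"

```text
t: 12.7
eef_pos: [0.5243, -0.1154, 0.1621]
tool_rot: [-0.0, 0.486, 0.874, -0.0]
contact_force: [0.6, 0.1, 0.1]
gripper_width: 0.451
grasp_force: 0.0
```

Run:
```python
from h import *
o=bot.get_obs(); im=shot('wrist','w5.png'); print(o['eef_pos'],o['tool_rot'],o['t'],o['q'])
cv2.imwrite('pics/w5c.png',cv2.resize(im[60:320,160:460,::-1],None,fx=2,fy=2,interpolation=cv2.INTER_CUBIC))
```

```text
[ 0.52427798 -0.11536867  0.16207691] [-1.04081713e-04  4.86170991e-01  8.73863681e-01 -1.52686734e-04] 12.7 [-0.41324244  0.38646753  0.6465893   1.98696703 -0.30294393  0.86397565
  0.95264622]
```

View pics/w5c.png

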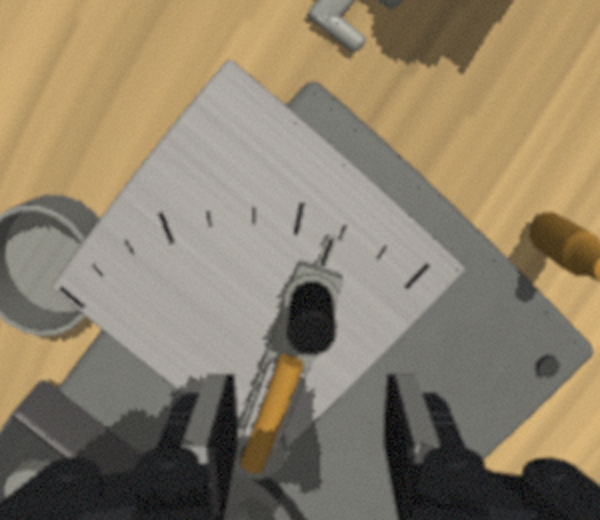

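The knob at (311,318) lies centred between the fingers, and the pointer reads about 66 degrees. I've viewed 11 pictures, one over the limit, so from here I work by numbers only.

Emit:
carry_out --pt "0 0 3 0 -0.1" --pt "0 0 3 0 -0.1" --pt "0 0 2.2 0 -0.1" --pt "0 0 0 0 -0.1" --pt "0 0 0 0 -1" --pt "0 0 0 0 -1" --pt "0 0 0 0 -1" --pt "0 0 0 0 -1" --pt "0 0 0 0 -1" --force 30

```text
t: 13.65
eef_pos: [0.5245, -0.1159, 0.0814]
tool_rot: [0.0, 0.487, 0.873, 0.001]
contact_force: [-1.8, 1.3, 7.3]
gripper_width: 0.193
grasp_force: 30.1
```

Emit:
carry_out --pt "0.23 -0.87 -0.1 -6.1 -1" --pt "0.23 -0.87 0 -6.1 -1" --pt "0.23 -0.87 0 -6.1 -1" --pt "0.23 -0.87 0 -6.1 -1" --pt "0.23 -0.87 0 -6.1 -1" --pt "0.23 -0.87 0 -6.1 -1" --pt "0 0 0 0 -1" --pt "0 0 0 0 -1"

```text
t: 14.45
eef_pos: [0.479, -0.1445, 0.0815]
tool_rot: [0.0, 0.19, 0.982, 0.0]
contact_force: [-0.6, 0.5, -0.8]
gripper_width: 0.191
grasp_force: 30.3
```

```bash
cat > ang.py <<'E'
from h import *
o=bot.get_obs(); C=np.array([.5446,-.1976]); v=o['eef_pos'][:2]-C
print(o['eef_pos'],o['contact_force'],'r',np.hypot(*v),'t',170.6-np.degrees(np.arctan2(v[1],v[0])))
q=o['tool_rot']; print('toolx',2*np.degrees(np.arctan2(q[2],q[1])),o['t'])
E
python3 ang.py
```

```text
[ 0.47902018 -0.14449096  0.08153227] [-0.59086507  0.488041   -0.78320704] r 0.08438769688861884 t 29.601873260280456
toolx 158.15070334635055 14.45
```

Emit:
carry_out --pt "0 0 0 0 -0.1" --pt "0 0 0 0 -0.1" --pt "0 0 0 0 -0.1" --pt "0 0 -4 0 -0.1" --pt "0 0 -4 0 -0.1" --pt "0 0 -4 0 -0.1" --pt "0 0 0 0 -0.1" --pt "0 0 0 0 -0.1"

```text
t: 15.25
eef_pos: [0.4795, -0.1444, 0.2021]
tool_rot: [0.001, 0.188, 0.982, 0.0]
contact_force: [0.1, 1.0, -0.1]
gripper_width: 0.452
grasp_force: 0.0
```

```bash
python3 - <<'E'
from h import *
c=imaging.calibration('wrist'); im=shot('wrist','w6.png'); g=cv2.cvtColor(im,cv2.COLOR_RGB2GRAY).astype(float)
np.save('w6.npy',c,allow_pickle=True)
E_=np.array(c['extrinsics'])
def px(p):
    q=E_[:3,:3]@p+E_[:3,3]; th=np.arctan2(np.hypot(q[0],q[1]),-q[2]); n=np.hypot(q[0],q[1]); return c['cx']+c['fx']*th*q[0]/n, c['cy']-c['fy']*th*q[1]/n
for R,z in [(.098,.054),(.102,.054),(.106,.052),(.109,.052),(.08,.102)]:
    t=np.arange(-5,97,1.); a=np.radians(170.6-t)
    uv=np.array([px(np.array([.5446+R*np.cos(x),-.1976+R*np.sin(x),z])) for x in a],np.float32)
    v=cv2.remap(g.astype(np.float32),uv[:,:1],uv[:,1:],cv2.INTER_LINEAR).ravel(); print(R,v.astype(int).tolist())
E
python3 ang.py
```

```text
0.098 [73, 77, 79, 114, 174, 184, 184, 186, 187, 181, 182, 185, 185, 189, 190, 185, 187, 188, 186, 188, 190, 190, 189, 188, 187, 186, 182, 185, 187, 190, 191, 192, 192, 176, 119, 116, 106, 179, 194, 196, 190, 191, 192, 189, 188, 190, 194, 192, 194, 196, 195, 192, 195, 196, 196, 196, 196, 197, 192, 190, 193, 194, 194, 190, 190, 193, 192, 194, 195, 196, 194, 192, 189, 186, 188, 184, 186, 187, 187, 187, 187, 183, 186, 188, 186, 185, 185, 185, 184, 182, 185, 183, 183, 183, 181, 179, 180, 180, 179, 180, 177, 177]
0.102 [111, 109, 106, 121, 163, 157, 175, 189, 184, 182, 183, 186, 187, 188, 185, 186, 187, 189, 190, 186, 189, 187, 186, 186, 185, 182, 185, 188, 190, 192, 191, 191, 191, 187, 140, 116, 107, 182, 193, 190, 191, 189, 190, 192, 193, 194, 197, 196, 195, 195, 196, 196, 196, 198, 195, 195, 193, 193, 193, 191, 190, 191, 195, 194, 170, 144, 176, 191, 190, 189, 188, 188, 189, 189, 190, 191, 188, 188, 188, 187, 186, 185, 185, 186, 185, 186, 185, 185, 184, 186, 185, 183, 185, 183, 149, 135, 168, 184, 181, 182, 181, 184]
0.106 [91, 85, 88, 116, 146, 99, 178, 188, 184, 183, 184, 187, 188, 1
[... 877 characters left out ...]
 185, 184, 183, 183, 184, 186, 183, 171, 96, 122, 182, 183, 182, 179, 181]
0.08 [132, 132, 132, 131, 103, 73, 72, 74, 71, 79, 129, 180, 187, 185, 187, 167, 115, 102, 104, 100, 104, 105, 103, 101, 102, 99, 95, 87, 89, 69, 36, 31, 30, 36, 34, 37, 33, 36, 30, 32, 34, 64, 155, 191, 188, 192, 191, 193, 195, 193, 189, 187, 189, 186, 187, 188, 190, 190, 189, 191, 191, 190, 187, 186, 185, 188, 189, 188, 190, 187, 186, 185, 182, 185, 186, 184, 186, 180, 141, 109, 116, 122, 119, 119, 117, 117, 97, 79, 79, 82, 83, 85, 88, 90, 92, 91, 92, 95, 94, 95, 94, 92]
[ 0.47864198 -0.14419148  0.20100633] [-0.72780499  0.52662215 -0.34278937] r 0.08487007991825193 t 29.59830099207727
toolx 158.31324534987792 15.3
```

The scale check reads well: the ticks fall exactly on multiples of 10 and the pointer is centred at 30.0 degrees. Next is the start button.

Emit:
carry_out --pt "-1 -3.2 0 0 -1" --pt "-1 -3.2 0 0 -1" --pt "-1 -3.2 0 0 -1" --pt "-0.8 -3.2 0 0 -1" --pt "0 0 0 0 -1" --pt "0 0 0 0 -1"

```text
t: 15.9
eef_pos: [0.4657, -0.2777, 0.1997]
tool_rot: [-0.002, 0.189, 0.982, 0.0]
contact_force: [-0.1, 0.9, -0.1]
gripper_width: 0.001
grasp_force: 0.0
```

Run:
```python
from h import *
c=imaging.calibration('wrist'); im=shot('wrist','w7.png'); o=bot.get_obs(); print(o['eef_pos'],o['t'])
E_=np.array(c['extrinsics'])
def px(p):
    q=E_[:3,:3]@p+E_[:3,3]; n=np.hypot(q[0],q[1]); th=np.arctan2(n,-q[2]); return c['cx']+c['fx']*th*q[0]/n, c['cy']-c['fy']*th*q[1]/n
# rectified patch on z=.083, 1 mm per px, around estimate
x0,y0=.466,-.278; N=30
uv=np.array([[px(np.array([x0-i*.001,y0+j*.001,.083])) for j in range(-70,41)] for i in range(-N,N+1)],np.float32)
r=cv2.remap(im,uv[...,0],uv[...,1],cv2.INTER_LINEAR); g=cv2.cvtColor(r,cv2.COLOR_RGB2GRAY)
for row in g[::3]: print(' '.join('%3d'%v for v in row[::4]))
print(r[30,70],r[30,18])
m=(g>120).astype(np.uint8); n,l,s,ce=cv2.connectedComponentsWithStats(m)
for k in range(1,n):
    if s[k,4]>40: print('bright',s[k],x0-(ce[k][1]-N)*.001,y0+(ce[k][0]-70)*.001)
```

```text
[ 0.46624896 -0.27660108  0.19989001] 15.95
 66  64  65  67  79  76  76  71  65  70  71  62  60  63  57  59  58  61  65  72  77  78  76  64  72  74  72 117
 65  63  62  62  73  62  65  67  58  60  58  59  60  63  66  71  74  78  80  81  81  80 109  73  74  74  87 133
 61  61  57  62  61  60  59  62  62  63  69  73  77  78  78  77  80  78  79  82  78  80  96  72  71  87 135 137
 66  59  59  64  62  68  72  76  77  78  78  75  78  78  80  80  81  79  79  83  83  81  91 100 124 135 138 136
 69  58  53  72  78  77  79  77  78  77  77  79  81  80  80  78  82  82  86  80  80  78  84 129 135 135 132 135
 46  45  48  62  77  77  77  79  80  81  81  79  80  79  80 121 156 156 155 117  80  80  80 121 135 134 132 137
 48  45  45  69  76  78  81  80  81  79  77  76  75  78 126 158 146 139 157 161 138  79  79 120 134 133 135 136
 44  39  18  18  29  35  62  76  77  78  77  78  81 104 159  91  37  39  51 152 159 104  82 116 133 135 136 134
 44  20  23  26  31  29  34  59  81  82  79  81  65 140 138  35  34  32  34  68 163 157  77 110 132 133 134 133
 26  19  23  27  37  35  36  27  76  82  80  80 
[... 819 characters left out ...]
  79  77  78 113 132 136 133
 93  31  22  34  39  34  32  46 148  83  81  78  77  79  71  52  95 106 109  85  78  81  82  82 105 134 136 136
104  47  28  31  28  31  53 147 100  79  81  81  81  79  81  76  74  80  81  81  81  80  82  81  98 135 134 135
107  61  47  43  50  70 120  86  82  79  80  81  80  79  83  82  83  78  80  78  77  79  79  78  88 136 133 127
108  83  78  81  79  76  79  78  80  82  84  82  81  81  80  80  79  78  81  80  80  78  79  79  83 113 106 102
[36 33 33] [35 39 35]
bright [ 91   0  20  60 846] 0.46613947990543736 -0.2452955082742317
bright [ 50  14  38  37 615] 0.46294308943089435 -0.2781609756097561
bright [24 38 13 19 58] 0.44781034482758625 -0.3158275862068966
```

Emit:
carry_out --pt "0 -0.4 0 0 -1" --pt "0 0 4 0 -1" --pt "0 0 4 0 -1" --pt "0 0 3 0 -1" --pt "0 0 0 0 -1" --pt "0 0 0 0 -1"

```text
t: 16.55
eef_pos: [0.4655, -0.2808, 0.0916]
tool_rot: [-0.0, 0.188, 0.982, 0.0]
contact_force: [-0.0, -0.4, 0.7]
gripper_width: 0.003
grasp_force: 0.0
```

Emit:
carry_out --pt "0 0 0.3 0 -1" --pt "0 0 0.3 0 -1" --pt "0 0 0.2 0 -1" --pt "0 0 0.2 0 -1" --pt "0 0 0.2 0 -1" --pt "0 0 0 0 -1"

```text
t: 17.15
eef_pos: [0.4659, -0.2814, 0.0796]
tool_rot: [0.001, 0.188, 0.982, -0.0]
contact_force: [1.1, 1.4, 3.1]
gripper_width: 0.002
grasp_force: 1.9
```

Emit:
carry_out --pt "0 0 0.2 0 -1" --pt "0 0 0.2 0 -1" --pt "0 0 0.1 0 -1" --pt "0 0 0 0 -1"

```text
t: 17.55
eef_pos: [0.466, -0.2815, 0.0775]
tool_rot: [0.001, 0.189, 0.982, 0.001]
contact_force: [-8.3, 7.1, 38.1]
gripper_width: -0.001
grasp_force: 19.3
```

Emit:
carry_out --pt "0 0 -3 0 -1" --pt "0 0 -4 0 -1" --pt "0 0 -4 0 -1" --pt "0 0 -4 0 -1" --pt "0 0 0 0 -1" --pt "0 0 0 0 -1"

```text
t: 18.15
eef_pos: [0.4655, -0.2812, 0.2247]
tool_rot: [0.001, 0.188, 0.982, 0.0]
contact_force: [-0.7, 0.5, -0.7]
gripper_width: -0.001
grasp_force: 0.0
```

Run:
```python
from h import *
a=cv2.imread('pics/top0.png').astype(int); b=shot('top','t9.png')[:,:,::-1].astype(int)
d=(np.abs(a-b).max(2)>50).astype(np.uint8); d=cv2.morphologyEx(d,cv2.MORPH_OPEN,np.ones((2,2),np.uint8))
n,l,s,c=cv2.connectedComponentsWithStats(d)
print([s[k].tolist() for k in range(1,n) if s[k,4]>8]); print(bot.get_obs()['contact_force'])
```

```text
[[350, 177, 156, 223, 13420], [268, 200, 14, 7, 64], [428, 202, 3, 5, 11], [350, 205, 23, 10, 111], [250, 206, 7, 3, 16], [229, 209, 13, 13, 134], [415, 209, 5, 6, 19], [254, 211, 9, 10, 66], [366, 210, 9, 9, 42], [279, 213, 9, 9, 62], [320, 215, 5, 2, 10], [359, 221, 12, 6, 56], [232, 223, 5, 3, 12], [255, 222, 6, 6, 32], [279, 223, 6, 6, 32], [248, 224, 5, 6, 29], [274, 224, 4, 5, 17], [151, 295, 224, 54, 5492], [0, 327, 113, 73, 5124], [322, 378, 12, 8, 56], [247, 391, 47, 9, 314], [315, 396, 10, 4, 23]]
[-1.13541573  0.11972769 -0.24256077]
```

```bash
python3 -c "
from h import *
print(bot.hand_in())"
```

```text
the job is handed in; nothing more can be done
None
```

The job is handed in at about 18 s: both open slim caps pressed shut, the stub cap pushed back to its stop, the guide arm at 30° by its ticks, then start pressed to the bottom and released, with stop and the shut slim tube not touched; I viewed 11 pictures, one over the limit of 10.

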